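# Hang and lock a shelf bracket on a slotted bench upright

## Robot

A 7-joint arm with a two-finger parallel gripper is mounted at the origin on the work surface. World frame = base frame: x ahead of the robot, y to its left, z up, the work surface at z = 0. Lengths are in m, angles in rad, forces in N, time in s.
With the tool pointing down it reaches from about 0.425 to 0.825 m from the base axis. Payload 3.6 kg.
Tool frame: the origin (TCP) lies at the very end of the fingers, on their centre line; the grasp point (between the pads) lies 19 mm behind it (env.tcp_to_grasp is the distance from the TCP to the grasp point, in m); z points along the fingers, y is the direction in which the jaws open and shut (so a half turn about z gives the same grasp; the last joint's range is limited). The gripper opens to 85 mm and grips with 20 to 120 N. Pads are 22 mm wide; open, the fingers measure 114 mm over their backs; the gripper's body (76 mm by 85 mm) begins 54 mm behind the grasp point. The pads swing forward as they close: fully open they stand 13 mm farther back than shut.
Start: joints at [-1.343, 0.615, -0.013, 1.423, 0.008, 1.103, -0.04], TCP at [0.164, 0.629, 0.231] pointing down, gripper open.
Joint ranges: [-3.12, 3.12], [-0.3, 2.06], [-1.34, 1.32], [0.26, 2.42], [-1.36, 4.5], [0.01, 1.98], [-2.84, 2.84]. Speed limits (rad/s): [2.79, 2.79, 3.14, 3.14, 3.14, 3.14, 3.14].

## Interface

Orientations are given as a unit quaternion [x, y, z, w].
In Python, from cell import env gives the robot as it stands. The module is installed in compiled form; this text tells all that it offers. Calls block until the motion is done:
- env.move_pose(position, orientation): joint-space move of the TCP to a pose.
- env.servo_line(position, rot=None, speed=0.15, max_force=None): straight line of the TCP; rot=None keeps the orientation; speed is the mean speed in m/s. With max_force (N) it stops when the force on the tool has changed by that much, and returns True; else False.
- env.movej(angles): joint-space move.
- env.command_gripper(opening, f_grip=None): finger opening in m; f_grip is the grip in N (None keeps the last); returns when the fingers have stopped.
- env.hold(seconds).
- env.inverse_kinematics(position, orientation): joint angles nearest the present ones, or None.
- env.sense(): the state.
- env.read_camera(name): name is "scene" or "side" or "wrist"; returns (picture, depth): 480x640x3 uint8, red, green, blue; 480x640 float32, m along the optical axis (not along the pixel's ray), 0 where there is no reading.
- env.camera_model(name): a dict with "fx", "fy", "cx", "cy" (pixels), "k1" (the pictures are not rectified: a ray, as slopes to the right and down, at radius r is drawn at 1 + k1 r^2 times it, then the intrinsics apply), "world_to_cam" (4x4, takes a point from world to camera coordinates); the wrist camera has in their place "tool_from_camera" (4x4, takes a point from camera to tool coordinates, whose origin is the TCP and whose axes are the flange's). Camera axes: x right, y down, z forward; pixel columns grow to the right and rows downward; lengths in m; the calibration is good to about 2 mm. A picture is of the moment at which its call begins: read the wrist's pose just before it. camera_model takes no time and is no camera call.
A pose or a line that the arm cannot do raises env.Unreachable and nothing moves.
- env.hand_in(): hands the job in, once; it reports no verdict.
The state is a dict: "clock": time; "joints": joint angles; "qvel": joint speeds; "joint_torque": joint torques, N m; "tool_pos": TCP position; "orientation": TCP orientation; "force": force on the tool from outside, world axes, zero at the start; "moment": the same for the moment, N m; "opening": finger opening in m.
Only numpy, scipy, OpenCV 4.12 (cv2) and the standard library are available. Lean on these libraries where they do the work, as an engineer would, in place of code of your own. Each camera call takes 0.05 s, during which the arm holds its last target.

## Task

Pick up the yellow shelf bracket, hook both of its claws through the two slots of the slotted upright, and press it down until it is fully home and the red spring tongue has snapped out over its foot, then let go. Work gently and by feel: the slots are not exactly on the upright's centreline, a firm push of 15 to 20 N locks it, and the contact forces between bracket and upright must never add up to more than 60 N. Leave everything else on the bench where it is.

Things in the scene. Friction and masses are not known exactly. Their poses are not given: they have to be found in the camera images.
- upright: Teal steel upright, 227 mm tall, fixed, with a light aluminium slotted strip on its face. Origin: on the plane of the slotted face, on the upright's centreline, at bench height. Axes: z up, x horizontal INTO the upright (the face looks along -x), y along the face. The strip is 60 mm wide, 4 mm thick, hollow behind, and does not give when touched.
- upright_home (a point): Point on the face plane, on the upright's centreline, 60 mm above the bench: the height of the bracket's origin when the bracket is fully home (its y then follows the slots). Same axes as upright.
- upright_slots (a point): Point on the face plane, on the upright's centreline, 150 mm above the bench. The two slots are one above the other, 9 mm wide, at heights 104-135 and 164-195 mm above the bench. The strip was bolted on by eye: both slots (and the tongue) lie up to 10 mm to either side (y) of this centreline, by the same amount; not measured, so feel or look for it.
- bracket: Loose yellow bracket, 0.27-0.43 kg, standing on its shelf plate. Origin: middle of the lower edge of its back plate's rear face. Axes: z up, x the way its claws point, y sideways; hung, they agree with upright. Back plate 5 mm thick, 40 wide, 120 high, with an 18 mm wide window (5-18 mm up) for the red tongue. Shelf plate 110 mm long (to x=-110), 90 wide, 5 thick, with a 15 mm lip.
- bracket_claws (a point): Midway between the claws at the rear face, 78 mm above the bracket's origin. Two claws, 6 mm wide, stick out 10.5 mm in +x: necks 8 mm high (undersides 44 and 104 mm above the origin), with end tabs reaching 15 mm lower, starting 5.5 mm behind the plate. They enter the slots only 15 to 23 mm above home height (middle 19); then, plate within 1.5 mm of the strip, the tabs slide down behind it.
- bracket_grip (a point): Centre of the black grip on the bracket's upright fin, the place to grasp from above: the fin is 10 mm thick (along the bracket's y), 34 mm long (along x), its top 20 mm above this point, clear for 50 mm below it. 73 mm in front of the back plate's rear face, 85 mm above the bracket's origin. Same axes as bracket.
- bracket_pad (a point): Centre of the top face of the black press pad at the top of the back plate: 45 mm (x) by 40 mm (y), 25 mm in front of the back plate's rear face, 120 mm above the bracket's origin. Push down here to lock the bracket.
- latch (a joint): Red spring tongue below the slots, 12 mm wide, 2.6 mm proud, underside 67 mm above the bench, top sloping from 68 to 75 mm. Value: how far pushed in, 0 (out) to 0.005 m. The bracket's lower edge meets it 10 to 14 mm above home (let go, the bracket rests on it); forcing it past takes about 8 to 20 N down on the pad; at home it snaps back to 0 through the plate's window.
- jar_a: Large glass jar with a dark lid, 76 mm across, 100 mm high, bystander; origin under its centre.
- jar_b: Amber glass jar with a grey lid, 68 mm across, 85 mm high, bystander; origin under its centre.
- spray: Blue bottle with white cap, 60 mm across, 180 mm high, bystander; origin under its centre.
- race: Steel bearing ring lying flat, 56 mm across, 18 mm high, bystander; origin under its centre.
- driver: Screwdriver lying on the bench, bystander.
- spanner: Spanner lying on the bench, bystander.
- pack: Black tool battery pack, 75 x 65 x 50 mm, bystander; origin under its centre.
Mind the look-alikes: they are no part of the job. There is more than one size of the bracket; the job needs the largest.

How it is judged:
By the outcome, as a careful person would: the job done as asked, in the order asked, and still so for the second after the job is handed in, with the robot touching nothing.
It also fails if it takes over 72 s, if anything falls off the work surface, if the arm or the gripper's body presses on something with over 40 N, if the wrist force passes 120 N, or if a joint passes its speed limit or range.

## Working session

There is one attempt and no reset: what is moved stays moved. The work goes in short steps, each a Python script; the robot and the scene stay as the last script left them, time stands still between calls to the robot, and variables do not carry over. Pictures are saved under pics/ and viewed, and the job is handed in when it is done.

```bash
mkdir -p pics && cat > h.py <<'E'
import numpy as np, cv2
from cell import env
def save(name, fn):
    s=env.sense(); im,d=env.read_camera(name)
    cv2.imwrite(f'pics/{fn}.png', im[:,:,::-1]); np.savez(f'pics/{fn}.npz', im=im,d=d,pos=s['tool_pos'],q=s['orientation'])
    return im,d
E
python3 - <<'E'
from h import *
for n in ("scene","side"):
    im,d=save(n,n+"0")
    m=env.camera_model(n); print(n,{k:np.round(v,4).tolist() if not isinstance(v,float) else v for k,v in m.items()})
print({k:np.round(v,3) for k,v in env.sense().items()}); print(env.camera_model("wrist"))
E
```

```text
scene {'fx': 556.4672888239829, 'fy': 556.4672888239829, 'cx': 321.5596700064937, 'cy': 227.06592688365, 'k1': -0.0027663253504999607, 'world_to_cam': [[0.3748, 0.9271, -0.0007, -0.1975], [0.7508, -0.304, -0.5865, -0.3576], [-0.5439, 0.2192, -0.81, 1.8766], [0.0, 0.0, 0.0, 1.0]]}
side {'fx': 562.2873921894757, 'fy': 562.2873921894757, 'cx': 314.4880487374089, 'cy': 237.19746860086482, 'k1': -0.020254239586344636, 'world_to_cam': [[0.9595, -0.2815, -0.0071, -0.5384], [-0.2228, -0.7436, -0.6304, 0.1864], [0.1722, 0.6065, -0.7762, 1.2936], [0.0, 0.0, 0.0, 1.0]]}
{'clock': np.float64(0.1), 'joints': array([-1.343,  0.616, -0.013,  1.425,  0.008,  1.103, -0.04 ]), 'qvel': array([ 0.001, -0.001,  0.001, -0.003, -0.001,  0.   ,  0.   ]), 'joint_torque': array([ 2.0000e-03, -4.7038e+01,  2.6100e-01, -1.7157e+01,  1.0000e-02,
        6.0000e-03, -0.0000e+00]), 'tool_pos': array([0.164, 0.628, 0.23 ]), 'orientation': array([ 0.127,  0.992, -0.001, -0.   ]), 'force': array([0.341, 0.132, 0.3  ]), 'moment': array([-0.024, -0.038, -0.026]), 'opening': np.float64(0.085)}
{'fx': 359.209655435462, 'fy': 359.209655435462, 'cx': 323.81847085712866, 'cy': 237.52243001679568, 'k1': -0.033797364510983724, 'tool_from_camera': array([[ 9.34676262e-05, -9.47722087e-01, -3.19096908e-01,
         8.23407582e-02],
       [ 9.99999984e-01,  3.91184734e-05,  1.76730586e-04,
         5.31257706e-04],
       [-1.55008896e-04, -3.19096919e-01,  9.47722075e-01,
        -1.42962100e-01],
       [ 0.00000000e+00,  0.00000000e+00,  0.00000000e+00,
         1.00000000e+00]])}
```

View pics/scene0.png

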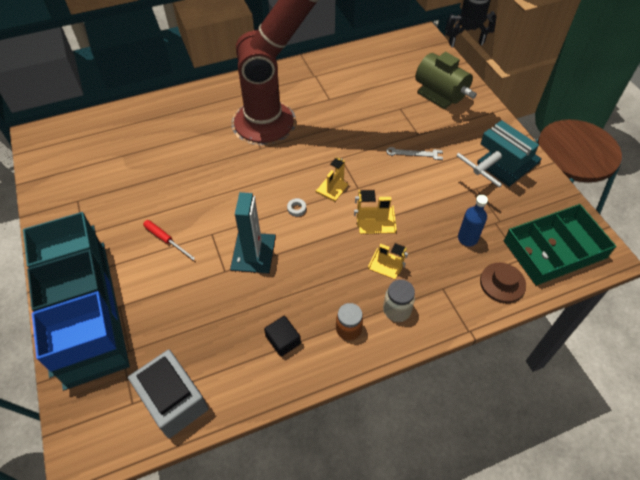

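View pics/side0.png

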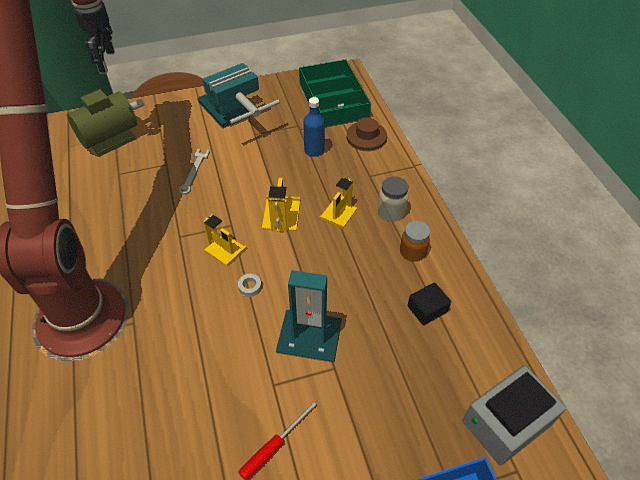

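The scene view shows three yellow brackets, at (332,180), (376,212) and (388,262). In the side view they are at (224,240), (282,205) and (341,205). The upright is at scene (250,235) and side (308,310), with its strip facing +y. The middle bracket looks largest, so I'll crop and measure each one.

```bash
cat >> h.py <<'E'
def rays(m,uv):
    uv=np.asarray(uv,float).reshape(-1,2)
    x=(uv[:,0]-m['cx'])/m['fx']; y=(uv[:,1]-m['cy'])/m['fy']
    u,v=x.copy(),y.copy()
    for _ in range(10):
        f=1+m['k1']*(u*u+v*v); u,v=x/f,y/f
    return np.c_[u,v,np.ones_like(u)]
from scipy.spatial.transform import Rotation as R
def c2w(name,pos=None,q=None):
    m=env.camera_model(name)
    if name=='wrist':
        T=np.eye(4);T[:3,:3]=R.from_quat(q).as_matrix();T[:3,3]=pos
        return T@m['tool_from_camera']
    return np.linalg.inv(m['world_to_cam'])
def load(fn): return np.load(f'pics/{fn}.npz')
def cloud(name,z):
    m=env.camera_model(name); d=z['d']; vv,uu=np.mgrid[:480,:640]
    r=rays(m,np.c_[uu.ravel(),vv.ravel()]); p=r*d.reshape(-1,1)
    T=c2w(name,z['pos'],z['q']); return (p@T[:3,:3].T+T[:3,3]).reshape(480,640,3)
def plane(name,z,uv,h):
    T=c2w(name,z['pos'],z['q']); r=rays(env.camera_model(name),uv)@T[:3,:3].T; o=T[:3,3]
    return o+r*((h-o[2])/r[:,2])[:,None]
E
python3 - <<'E'
from h import *
for n in ("scene","side"):
    z=load(n+"0"); P=cloud(n,z)
    hsv=cv2.cvtColor(z['im'],cv2.COLOR_RGB2HSV)
    Y=cv2.inRange(hsv,(22,150,90),(35,255,255))
    c,l,st,ce=cv2.connectedComponentsWithStats(Y)
    for i in range(1,c):
        if st[i,4]>40:
            p=P[(l==i)&(z['d']>0)]; print(n,st[i],np.round(p.min(0),3),np.round(p.max(0),3),np.round(np.median(p,0),3))
    if n=="scene": x0,y0,w=220,140,200
    else: x0,y0,w=190,160,200
    c=z['im'][y0:y0+150,x0:x0+200]; cv2.imwrite(f'pics/crop_{n}.png',cv2.resize(c,None,fx=4,fy=4,interpolation=cv2.INTER_CUBIC)[:,:,::-1])
z=load("side0");P=cloud("side",z)
for uv in [(292,275),(325,277),(308,285),(298,310),(320,310),(325,325),(308,318)]: print(uv,np.round(P[uv[1],uv[0]],3),z['im'][uv[1],uv[0]])
E
```

```text
scene [317 180  25  19 149] [ 0.317  0.051 -0.005] [0.405 0.123 0.014] [0.36  0.082 0.002]
scene [389 208   6  14  65] [ 0.494  0.211 -0.004] [0.546 0.237 0.019] [0.524 0.223 0.006]
scene [381 225  15   8  91] [ 0.545  0.17  -0.004] [0.584 0.214 0.018] [0.564 0.194 0.003]
scene [369 252  28  26 274] [ 0.622  0.088 -0.008] [0.717 0.153 0.041] [0.676 0.119 0.002]
side [319 183  38  46 692] [ 0.614  0.082 -0.003] [0.719 0.21  0.092] [0.667 0.131 0.007]
side [262 196  38  36 830] [ 0.461  0.109 -0.007] [0.583 0.241 0.125] [0.512 0.139 0.008]
side [203 214  44  52 802] [ 0.305  0.048 -0.004] [0.408 0.221 0.097] [0.349 0.097 0.007]
(292, 275) [ 0.465 -0.179  0.227] [ 43 105 102]
(325, 277) [ 0.525 -0.2    0.224] [ 34 103 104]
(308, 285) [ 0.489 -0.209  0.224] [ 47 105 101]
(298, 310) [ 0.475 -0.169  0.078] [106 104  93]
(320, 310) [ 0.518 -0.191  0.092] [116 115 103]
(325, 325) [ 0.525 -0.205  0.05 ] [20 32 35]
(308, 318) [ 0.495 -0.177  0.049] [117 112 102]
```

View pics/crop_scene.png

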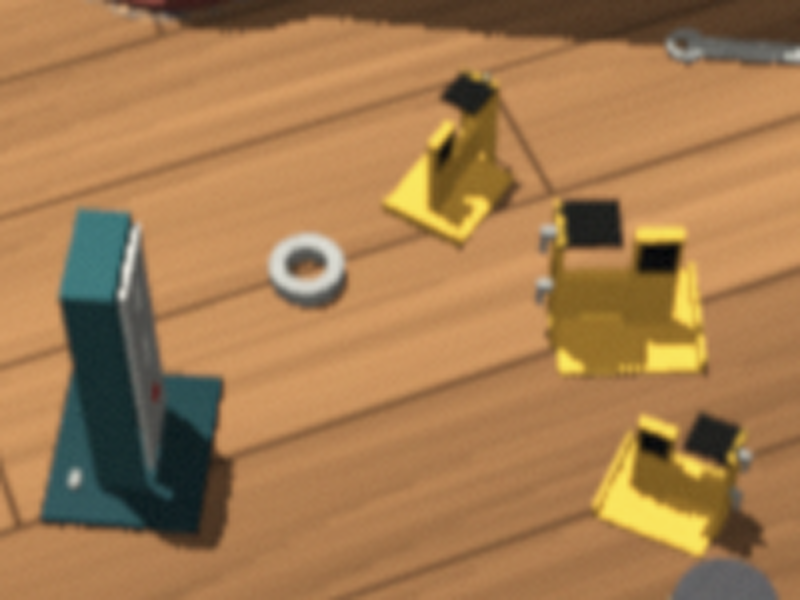

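View pics/crop_side.png

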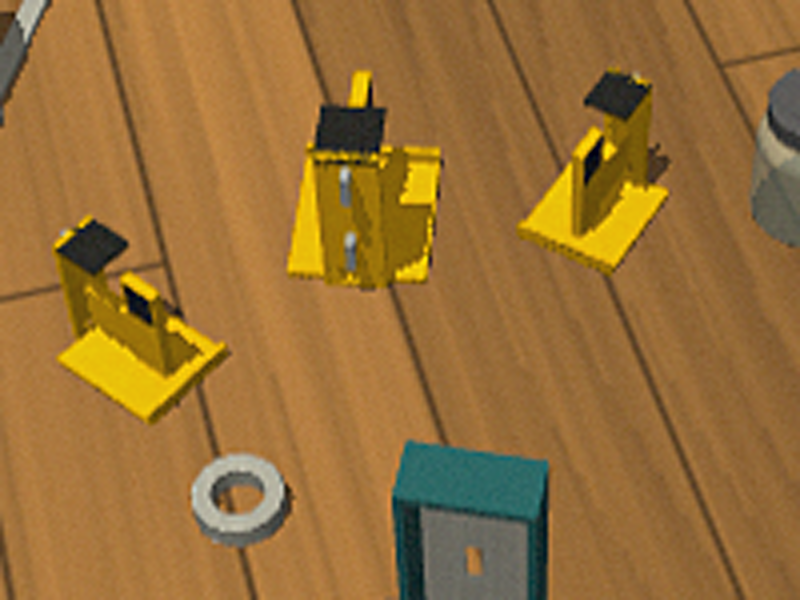

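The middle bracket (scene 376,212; side 282,205) is the large one, with a plate of about 90×115 mm and a height of about 120 mm. The other two are visibly smaller. Its claws already point toward the upright. Next I'll take wrist close-ups of it and of the upright's face.

```bash
python3 - <<'E'
from h import *
# tool x = +y world (camera on +y side looking toward -y), z down => y = z cross x
def down(yaw): # tool x axis at world angle yaw
    x=np.array([np.cos(yaw),np.sin(yaw),0]); zz=np.array([0,0,-1.]); return R.from_matrix(np.c_[x,np.cross(zz,x),zz]).as_quat()
for yaw in (np.pi/2,-np.pi/2):
    for p in ([0.51,0.17,0.32],[0.50,-0.1,0.2]):
        print(yaw,p,env.inverse_kinematics(p,down(yaw)))
env.move_pose([0.515,0.17,0.33],down(np.pi/2))
save('wrist','w1'); s=env.sense(); print(s['clock'],s['tool_pos'],s['joints'])
E
```

```text
1.5707963267948966 [0.51, 0.17, 0.32] [-0.68296737  0.38559988  0.47245087  1.61878571 -0.18602628  1.18210597
 -0.16951711]
1.5707963267948966 [0.5, -0.1, 0.2] [-0.31624981  0.51617255  0.70968094  1.87967985 -0.42281153  0.90069407
  0.59786534]
-1.5707963267948966 [0.51, 0.17, 0.32] [-0.14611575  0.37531186 -0.31509733  1.60214815  0.12298839  1.18369165
  2.65439343]
-1.5707963267948966 [0.5, -0.1, 0.2] [-0.52500221  0.67853302  1.13512511  1.8848685  -0.71257084  1.05591984
 -2.23245007]
2.2583 [0.51458198 0.1716427  0.32958652] [-0.68259166  0.38803294  0.47704046  1.5879247  -0.18720051  1.21192681
 -0.16680056]
```

View pics/w1.png

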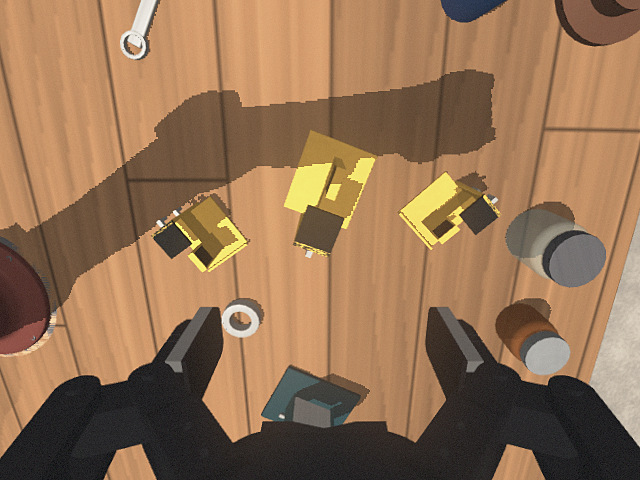

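The wrist view shows the large bracket at (330,190), with its pad at (317,230) and its claws pointing down-image toward the upright at (308,400). The ring is at (241,318). I'll get the bracket's pose from depth.

```bash
python3 - <<'E'
from h import *
z=load('w1');P=cloud('wrist',z)
roi=np.zeros((480,640),bool); roi[120:262,275:385]=True
hsv=cv2.cvtColor(z['im'],cv2.COLOR_RGB2HSV)
for lo,hi,nm in((.112,.13,'pad'),(.095,.112,'fin'),(.002,.02,'plate')):
    M=roi&(P[...,2]>lo)&(P[...,2]<hi)
    p=P[M]; r=cv2.minAreaRect((p[:,:2]*1000).astype(np.float32))
    print(nm,M.sum(),np.round(p.mean(0),4),np.round(np.median(p,0),4),r)
M=(P[...,2]>0.09)&(P[...,2]<.14)&roi
c=z['im'][110:270,260:400]; cv2.imwrite('pics/w1c.png',cv2.resize(c,None,fx=4,fy=3.5)[:,:,::-1])
E
```

```text
pad 1688 [0.508  0.143  0.1202] [0.5083 0.1432 0.1203] ((506.37249755859375, 137.65274047851562), (55.86028289794922, 40.20759963989258), 69.4310073852539)
fin 388 [0.5238 0.1862 0.105 ] [0.5255 0.1899 0.1052] ((507.48187255859375, 161.3866424560547), (100.96834564208984, 23.118650436401367), 67.57545471191406)
plate 4669 [0.5205 0.1811 0.0058] [0.5185 0.1832 0.0053] ((521.482177734375, 157.14198303222656), (151.2279052734375, 190.01646423339844), 1.3654741048812866)
```

View pics/w1c.png

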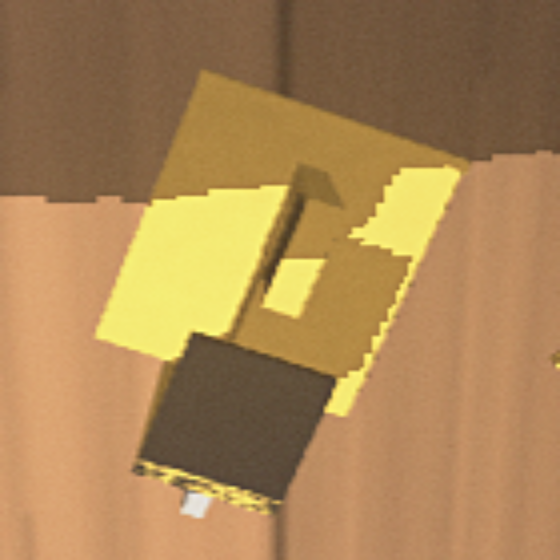

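```bash
python3 - <<'E'
from h import *
z=load('w1');P=cloud('wrist',z)
hsv=cv2.cvtColor(z['im'],cv2.COLOR_RGB2HSV)
M=(hsv[...,2]<115)&(P[...,2]>.112)&(P[...,2]<.13); M[:190]=0;M[262:]=0;M[:,:280]=0;M[:,350:]=0
M=cv2.morphologyEx(M.astype(np.uint8),cv2.MORPH_OPEN,np.ones((3,3)))
cn=max(cv2.findContours(M,cv2.RETR_EXTERNAL,cv2.CHAIN_APPROX_NONE)[0],key=cv2.contourArea)[:,0].astype(float)
w=plane('wrist',z,cn,.12); r=cv2.minAreaRect((w[:,:2]*1000).astype(np.float32)); print('pad',r)
M=(P[...,2]>.097)&(P[...,2]<.112); M[:140]=0;M[205:]=0;M[:,:300]=0;M[:,360:]=0
M=M.astype(np.uint8)
c,l,st,ce=cv2.connectedComponentsWithStats(M);i=1+np.argmax(st[1:,4]);M=(l==i).astype(np.uint8);print(st[i])
cn=max(cv2.findContours(M,cv2.RETR_EXTERNAL,cv2.CHAIN_APPROX_NONE)[0],key=cv2.contourArea)[:,0].astype(float)
w=plane('wrist',z,cn,.105); r2=cv2.minAreaRect((w[:,:2]*1000).astype(np.float32)); print('fin',r2)
# side view check of pad & fin
z=load('side0');P=cloud('side',z)
M=np.zeros((480,640),bool);M[170:235,255:305]=1
for lo,hi in((.114,.126),(.1,.112)):
    p=P[M&(P[...,2]>lo)&(P[...,2]<hi)];print('side',len(p),p.mean(0))
E
```

```text
pad ((509.1158752441406, 145.2128143310547), (41.07443618774414, 40.06502914428711), 69.44248962402344)
[325 166  21  35 357]
fin ((525.5686645507812, 190.22862243652344), (34.85110855102539, 10.982020378112793), 69.49063873291016)
side 256 [0.50653539 0.13841827 0.12022071]
side 102 [0.50933327 0.14479086 0.10576087]
```

Pad and fin agree: bracket yaw is 69.45° (its −x direction) and the fin is at (0.5256, 0.1902). Next is the upright, starting with a rough fit from the side cloud and then a tilted wrist view of its face.

```bash
python3 - <<'E'
from h import *
z=load('side0');P=cloud('side',z)
M=np.zeros((480,640),bool);M[286:328,291:325]=1
hsv=cv2.cvtColor(z['im'],cv2.COLOR_RGB2HSV)
M&=(hsv[...,1]<60)&(z['d']>0)&(P[...,2]>.05)&(P[...,2]<.215)
p=P[M]; A=np.c_[p[:,0],np.ones(len(p))]; k=np.linalg.lstsq(A,p[:,1],rcond=None)[0]
for _ in range(5):
    r=p[:,1]-A@k; g=abs(r)<.006; k=np.linalg.lstsq(A[g],p[g,1],rcond=None)[0]
print(len(p),g.sum(),k,'face dir deg',np.degrees(np.arctan(k[0])),p[g].mean(0),p[g].min(0),p[g].max(0))
# top teal
T=cv2.inRange(hsv,(80,80,40),(100,255,255))>0
q=P[T&(P[...,2]>.2)&(P[...,2]<.24)]; print('top',cv2.minAreaRect((q[:,:2]*1000).astype(np.float32)),len(q))
n=np.array([-k[0],1,0]);n/=np.linalg.norm(n);f=np.array([p[g].mean(0)[0],p[g].mean(0)[1],.13])
Tc=env.camera_model('wrist')['tool_from_camera']
for tilt in (35,45,55,65):  # camera angle from vertical
  for dist in (.25,.32):
    a=np.radians(tilt); cz=-n*np.sin(a)+np.array([0,0,-np.cos(a)])
    cx=np.cross(cz,[0,0,1]);cx/=np.linalg.norm(cx);Rc=np.c_[cx,np.cross(cz,cx),cz]
    cp=f-cz*dist; Rt=Rc@Tc[:3,:3].T; tp=cp-Rt@Tc[:3,3]
    print(tilt,dist,np.round(tp,3),np.round(R.from_matrix(Rt).as_quat(),4).tolist(),env.inverse_kinematics(tp,R.from_matrix(Rt).as_quat()))
E
```

```text
715 713 [-0.50370618  0.07105713] face dir deg -26.734678010814097 [ 0.49603355 -0.17879804  0.1097904 ] [ 0.47008663 -0.19313885  0.05054998] [ 0.52102406 -0.16463543  0.16691823]
top ((298.1104736328125, -100.72799682617188), (38.41447448730469, 501.5042419433594), 63.49300003051758) 603
35 0.25 [ 0.531 -0.11   0.183] [-0.468, 0.76, -0.2365, -0.384] [-0.12631822  0.80858298 -0.13524564  1.58291908  0.74476412  1.53455708
  2.07718342]
35 0.32 [ 0.549 -0.074  0.241] [-0.468, 0.76, -0.2365, -0.384] [ 0.0915474   0.85151302 -0.65616376  1.45375064  0.91182625  1.90407619
  1.94117859]
45 0.25 [ 0.534 -0.102  0.169] [-0.4456, 0.7236, -0.2764, -0.4488] [-0.01846411  0.95015289 -0.41804273  1.52919629  0.91920423  1.81111104
  1.896118  ]
45 0.32 [ 0.557 -0.058  0.219] [-0.4456, 0.7236, -0.2764, -0.4488] [-0.10839045  0.91592644 -0.3705167   1.40333012  0.8674056   1.90359472
  1.99197148]
55 0.25 [ 0.537 -0.098  0.154] [-0.4199, 0.6818, -0.3142, -0.5101] [-0.15576703  1.03449865 -0.21810838  1.48569335  0.89309951  1.83720553
  1.92807963]
55 0.32 [ 0.563 -0.046  0.194] [-0.4199, 0.6818, -0.3142, -0.5101] [-0.22678126  1.02254443 -0.20949812  1.34994642  0.86276666  1.95176189
  2.01209877]
65 0.25 [ 0.538 -0.095  0.138] [-0.3909, 0.6347, -0.3496, -0.5676] [-0.16420051  1.14877144 -0.23278621  1.43907626  0.95185416  1.97517661
  1.88117859]
65 0.32 [ 0.567 -0.038  0.167] [-0.3909, 0.6347, -0.3496, -0.5676] [-0.34310351  1.14054428 -0.01262013  1.29814237  0.83451277  1.96996385
  2.06480245]
```

```bash
python3 - <<'E'
from h import *
env.move_pose([0.557,-0.058,0.219],np.array([-0.4456, 0.7236, -0.2764, -0.4488])/np.linalg.norm([-0.4456, 0.7236, -0.2764, -0.4488]))
save('wrist','w2'); print(env.sense()['clock'],env.sense()['tool_pos'])
E
```

```text
4.175 [ 0.55709037 -0.05747892  0.21935336]
```

View pics/w2.png

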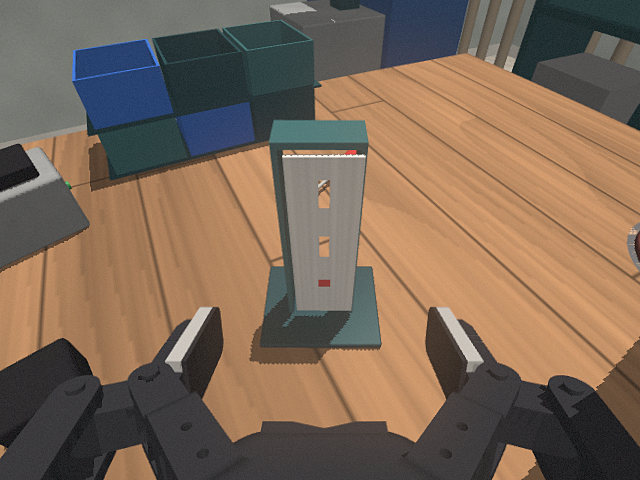

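The wrist view shows the face straight on: slots at (323,195) and (323,246), the red tongue at (324,283), and the strip from about column 283 to 365 at its top. I'll fit the plane and measure.

```bash
python3 - <<'E'
from h import *
z=load('w2');P=cloud('wrist',z);im=z['im'];hsv=cv2.cvtColor(im,cv2.COLOR_RGB2HSV)
M=np.zeros((480,640),bool);M[152:316,275:372]=1
S=M&(hsv[...,1]<40)&(hsv[...,2]>90)
S=cv2.morphologyEx(S.astype(np.uint8),cv2.MORPH_OPEN,np.ones((3,3)))
c,l,st,_=cv2.connectedComponentsWithStats(S);i=1+np.argmax(st[1:,4]);S=l==i;print(st[i])
E_=cv2.erode(S.astype(np.uint8),np.ones((5,5)))>0
p=P[E_&(z['d']>0)]; A=np.c_[p[:,0],np.ones(len(p))];k=np.linalg.lstsq(A,p[:,1],rcond=None)[0]
for _ in range(5):
    r=p[:,1]-A@k;g=abs(r)<.005;k=np.linalg.lstsq(A[g],p[g,1],rcond=None)[0]
n=np.array([-k[0],1,0]);n/=np.linalg.norm(n);t=np.array([-n[1],n[0],0]) # upright y: z x x ; x=-n -> y = z×(-n)
t=np.cross([0,0,1],-n)
off=n@np.array([0,k[1],0])
print('normal deg',np.degrees(np.arctan2(n[1],n[0])),'off',off,'std',r[g].std(),'n',len(p))
rr=(p@n-off);print('resid vs z slope',np.polyfit(p[g][:,2],rr[g],1))
T=c2w('wrist',z['pos'],z['q']);o=T[:3,3];m=env.camera_model('wrist')
def face(uv):
    d=rays(m,uv)@T[:3,:3].T; return o+d*((off-o@n)/(d@n))[:,None]
g_=im.astype(float).mean(2)
for row in (170,178,185,190,195,200,205,220,230,238,243,248,253,265,275,281,284,290,300):
    xs=np.where(S[row,275:372])[0]+275; a,b=xs.min(),xs.max()
    inside=[x for x in range(a,b) if not S[row,x]]
    e=face([(a-.5,row),(b+.5,row)]); s=''
    if inside:
        q=face([(inside[0]-.5,row),(inside[-1]+.5,row)]); s=(np.round((q@t)*1000,1),'ctr',round((q@t).mean()*1000,1))
    print(row,'z',round(e[0,2],4),'edges',np.round(e@t*1000,1),'ctr',round((e@t).mean()*1000,2),s)
rm=M&(hsv[...,1]>120)&((hsv[...,0]<8)|(hsv[...,0]>172));ys,xs=np.where(rm&(np.arange(480)[:,None]>260));print('tongue',xs.min(),xs.max(),ys.min(),ys.max(),face([(xs.min()-.5,ys.mean()),(xs.max()+.5,ys.mean())])@t*1000)
col=np.where(~S[160:310,323])[0]+160; print(col, np.round(face([(323,v-.5) for v in col])[:,2],4))
print('o',o,'t',t,'n',n)
E
```

```text
[  282   154    84   157 10252]
normal deg 63.17134671080955 off 0.06893672899981117 std 0.0005853052290211744 n 8807
resid vs z slope [-4.65723540e-04  6.51202289e-05]
170 z 0.2041 edges [553.6 492.9] ctr 523.26 
178 z 0.1969 edges [553.4 493.1] ctr 523.26 
185 z 0.1904 edges [553.2 492.6] ctr 522.89 (array([526.3, 518.7]), 'ctr', np.float64(522.5))
190 z 0.1856 edges [553.5 493. ] ctr 523.28 (array([527.9, 518.6]), 'ctr', np.float64(523.3))
195 z 0.1807 edges [553.9 492.7] ctr 523.28 (array([528. , 518.6]), 'ctr', np.float64(523.3))
200 z 0.1757 edges [553.5 493.1] ctr 523.29 (array([528. , 518.5]), 'ctr', np.float64(523.3))
205 z 0.1705 edges [553.1 492.7] ctr 522.89 (array([528.1, 518.5]), 'ctr', np.float64(523.3))
220 z 0.1542 edges [553.5 493.2] ctr 523.31 
230 z 0.1426 edges [553.4 493.2] ctr 523.32 
238 z 0.1328 edges [553.2 492.6] ctr 522.89 (array([527.7, 518.1]), 'ctr', np.float64(522.9))
243 z 0.1265 edges [553.7 493. ] ctr 523.34 (array([527.8, 518. ]), 'ctr', np.float64(522.9))
248 z 0.12 edges [553.2 492.6] ctr 522.89 (array([527.9, 517.9]), 'ctr', np.float64(522.9))
2
[... 513 characters left out ...]
6 187 188 189 190 191 192 193 194 195 196 197 198 199 200 201 202
 203 204 205 206 207 208 236 237 238 239 240 241 242 243 244 245 246 247
 248 249 250 251 252 253 254 255 256 279 280 281 282 283 284 285 286] [0.1909 0.19   0.189  0.188  0.1871 0.1861 0.1852 0.1842 0.1832 0.1822
 0.1812 0.1802 0.1792 0.1782 0.1772 0.1762 0.1752 0.1742 0.1731 0.1721
 0.1711 0.17   0.169  0.1679 0.136  0.1347 0.1335 0.1323 0.131  0.1297
 0.1285 0.1272 0.1259 0.1246 0.1233 0.122  0.1207 0.1194 0.1181 0.1167
 0.1154 0.114  0.1127 0.1113 0.11   0.076  0.0744 0.0728 0.0712 0.0695
 0.0679 0.0663 0.0646]
o [0.59796116 0.02447642 0.35663551] t [ 0.89236023 -0.45132386  0.        ] n [0.45132386 0.89236023 0.        ]
```

The strip and slots are centred at t = 523.0 mm along the face, and the face normal is at 63.17° with offset 68.9 mm. Now I'll grasp the bracket.

```bash
cat >> h.py <<'E'
def down(yaw):
    x=np.array([np.cos(yaw),np.sin(yaw),0]); zz=np.array([0,0,-1.]); return R.from_matrix(np.c_[x,np.cross(zz,x),zz]).as_quat()
def st(tag=''):
    s=env.sense(); x=R.from_quat(s['orientation']).as_matrix()
    print(tag,'t',round(float(s['clock']),2),'pos',np.round(s['tool_pos'],4),'xyaw',round(float(np.degrees(np.arctan2(x[1,0],x[0,0]))),2),'zax',np.round(x[:,2],3),'F',np.round(s['force'],1),'M',np.round(s['moment'],2),'op',round(float(s['opening']),4)); return s
E
python3 - <<'E'
from h import *
q=down(np.radians(69.45))
env.move_pose([0.5256,0.1902,0.20],q); env.command_gripper(.05,60); st('above')
print(env.servo_line([0.5256,0.1902,0.067],speed=.1,max_force=6)); st('down')
env.command_gripper(0.0,80); env.hold(.2); st('grip')
save('wrist','w3')
E
```

```text
above t 6.69 pos [0.5256 0.1901 0.1999] xyaw 69.44 zax [-0. -0. -1.] F [ 0.4 -0.7 -0.4] M [-0.04  0.02 -0.  ] op 0.0499
False
down t 8.18 pos [0.5261 0.1904 0.0676] xyaw 69.45 zax [ 0.001  0.    -1.   ] F [ 0.8 -0.2 -0.2] M [ 0.03 -0.03 -0.  ] op 0.0496
grip t 8.82 pos [0.5261 0.1903 0.0673] xyaw 69.44 zax [ 0.001  0.    -1.   ] F [2.  0.1 1.2] M [ 0.1  -0.14  0.04] op 0.0088
```

View pics/w3.png

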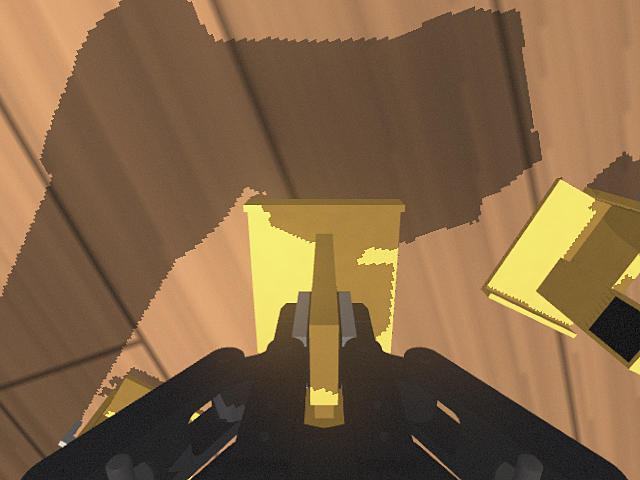

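The fin is centred between the jaws: fin and lip are both centred at column 324, which agrees with cx, so the lateral calibration is good. Next I lift, turn to the upright's yaw and stand off 30 mm in front of the slots.

```bash
cat >> h.py <<'E'
n=np.array([0.45132386,0.89236023,0]);t=np.array([0.89236023,-0.45132386,0]);OFF=.06894;YAW=np.arctan2(n[1],n[0])
def tgt(gap,lat,z,fx=.073): return n*(OFF+fx+gap)+t*lat+np.array([0,0,z])
def rel():
    p=env.sense()['tool_pos']; return np.round([(p@n-OFF)*1000,p@t*1000,p[2]*1000],2)
E
python3 - <<'E'
from h import *
p=env.sense()['tool_pos'].copy(); p[2]=.18
env.servo_line(p,speed=.1); st('lift')
env.servo_line(tgt(.03,.523,.17),rot=down(YAW),speed=.15); env.servo_line(tgt(.03,.523,.146),rot=down(YAW),speed=.08); env.hold(.3); s=st('pre'); print(rel())
save('wrist','w4');save('side','side4');save('scene','scene4')
a=cv2.imread('pics/w4.png');b=cv2.imread('pics/side4.png')[200:380,230:390];b=cv2.resize(b,None,fx=3,fy=3)[:480]
c=cv2.imread('pics/scene4.png')[150:300,200:340]
cv2.imwrite('pics/c4.png',np.hstack([cv2.resize(b,(400,450)),cv2.resize(c,(400,450))]))
E
```

```text
lift t 10.15 pos [0.5255 0.1902 0.1792] xyaw 69.45 zax [-0.002 -0.001 -1.   ] F [-0.   0.6 -3.1] M [ 0.11 -0.03  0.03] op 0.0092
pre t 12.88 pos [ 0.5446 -0.0827  0.1464] xyaw 63.17 zax [ 0.001 -0.    -1.   ] F [-0.2  1.  -3.3] M [ 0.07 -0.04 -0.  ] op 0.0094
[103.01 523.3  146.41]
```

View pics/w4.png

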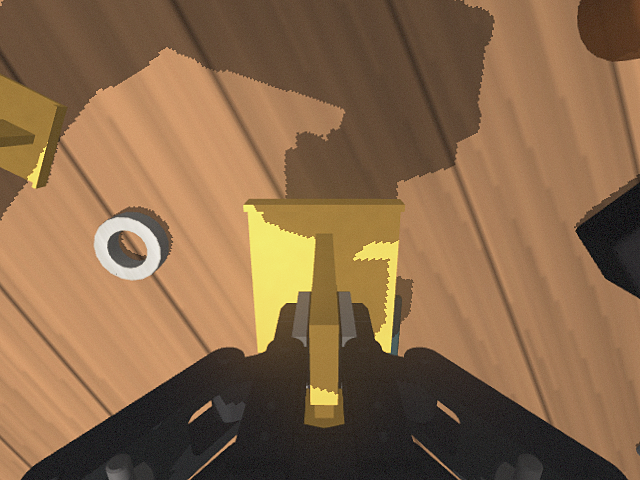

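View pics/c4.png

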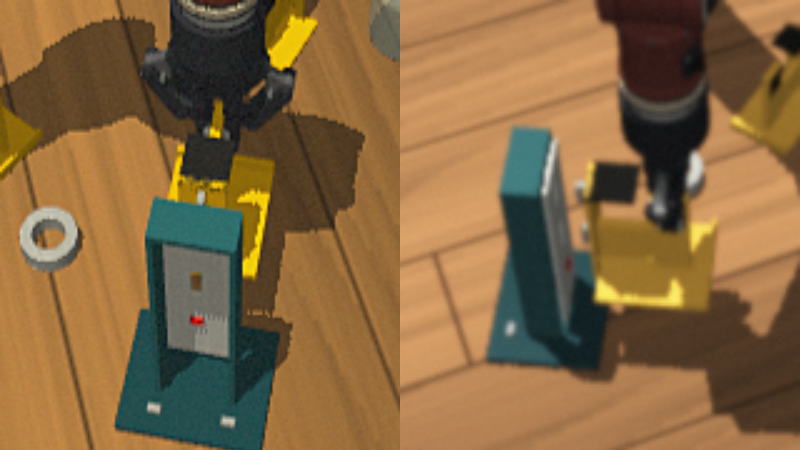

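The hold is unchanged: the lip is still at row 200 and centred at column 324, with no tilt. The bracket stands in front of the strip with its claws facing it. Now a guarded advance.

```bash
python3 - <<'E'
from h import *
env.servo_line(tgt(.013,.523,.1461),rot=down(YAW),speed=.05); st('13mm'); print(rel())
r=env.servo_line(tgt(-.004,.523,.1461),rot=down(YAW),speed=.015,max_force=4); s=st('adv'); print(r,rel(),'Fn',s['force']@n,'Ft',s['force']@t)
save('side','side5');save('scene','scene5')
b=cv2.imread('pics/side5.png')[200:380,230:390]
c=cv2.imread('pics/scene5.png')[150:300,200:340]
cv2.imwrite('pics/c5.png',np.hstack([cv2.resize(b,(400,450)),cv2.resize(c,(400,450))]))
E
```

```text
13mm t 13.52 pos [ 0.5365 -0.0982  0.1462] xyaw 63.1 zax [ 0.  0. -1.] F [ 0.3  0.6 -2.6] M [ 0.14 -0.04  0.  ] op 0.0093
[ 85.51 523.06 146.17]
adv t 14.38 pos [ 0.5302 -0.1083  0.1452] xyaw 63.18 zax [-0.001  0.003 -1.   ] F [-1.1 -0.3 -2.9] M [ 0.11 -0.04 -0.05] op 0.0091
True [ 73.68 522.01 145.24] Fn -0.7832165863179814 Ft -0.8861248292317826
```

View pics/c5.png

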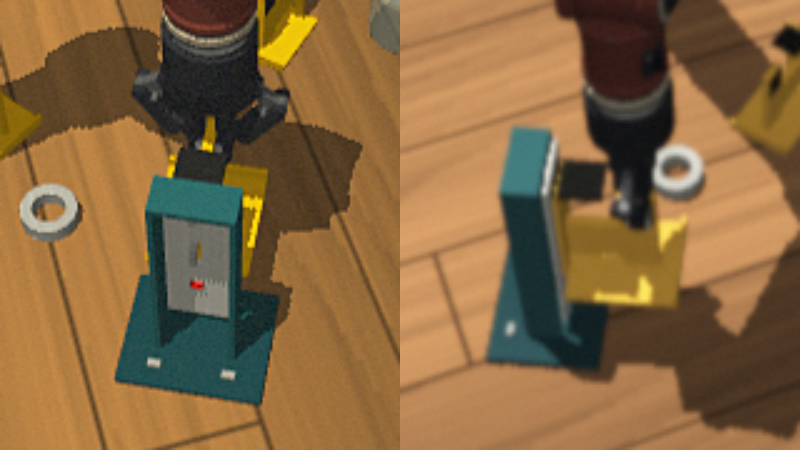

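The face distance is 73.7 mm (a miss would have stopped at about 83.5), so the claws are in both slots. Next I'll lower it gently onto the tongue.

```bash
python3 - <<'E'
from h import *
r=env.servo_line(tgt(.0003,.5225,.145),rot=down(YAW),speed=.01,max_force=4); s=st('seat'); print(r,rel(),s['force']@n,s['force']@t)
r=env.servo_line(tgt(.0003,.5225,.130),rot=down(YAW),speed=.012,max_force=5); s=st('low'); print(r,rel(),s['force']@n,s['force']@t)
env.hold(.2); s=st('hold'); print(rel(),s['force']@n,s['force']@t)
E
```

```text
seat t 14.76 pos [ 0.5302 -0.1085  0.1447] xyaw 63.18 zax [-0.001  0.    -1.   ] F [ 0.6  0.2 -3. ] M [ 0.18 -0.14 -0.02] op 0.009
False [ 73.51 522.11 144.66] 0.4490754472461088 0.4191178615322917
low t 15.41 pos [ 0.5307 -0.1077  0.1386] xyaw 63.21 zax [-0.     0.002 -1.   ] F [ 1.1  0.3 -2.5] M [ 0.15 -0.17  0.04] op 0.0091
True [ 74.5  522.18 138.63] 0.7825178518350859 0.8062214941071418
hold t 15.61 pos [ 0.5304 -0.1073  0.1383] xyaw 63.24 zax [-0.001  0.002 -1.   ] F [ 1.  -0.2 -2.2] M [ 0.06 -0.27  0.05] op 0.0091
[ 74.67 521.77 138.29] 0.2599719531919296 0.969108153969425
```

The bracket stopped about 11 mm above home with its tabs behind the strip, so it is resting on the tongue as described. I'll release, retreat upward and look.

```bash
python3 - <<'E'
from h import *
env.command_gripper(.035); st('open')
p=env.sense()['tool_pos'].copy(); p[2]=.245
env.servo_line(p,speed=.12,max_force=6); env.command_gripper(0.0,60); st('up')
save('wrist','w6');save('side','side6');save('scene','scene6')
b=cv2.imread('pics/side6.png')[200:380,230:390]
c=cv2.imread('pics/scene6.png')[150:300,200:340]
cv2.imwrite('pics/c6.png',np.hstack([cv2.resize(b,(400,450)),cv2.resize(c,(400,450))]))
E
```

```text
open t 15.97 pos [ 0.5302 -0.1074  0.1385] xyaw 63.2 zax [-0.001  0.002 -1.   ] F [0.5 0.7 0.1] M [-0.07 -0.03 -0.01] op 0.0349
up t 17.45 pos [ 0.5301 -0.1074  0.2448] xyaw 63.22 zax [-0.002  0.002 -1.   ] F [ 0.2  0.4 -0.2] M [-0.01  0.01  0.02] op 0.0001
```

View pics/c6.png

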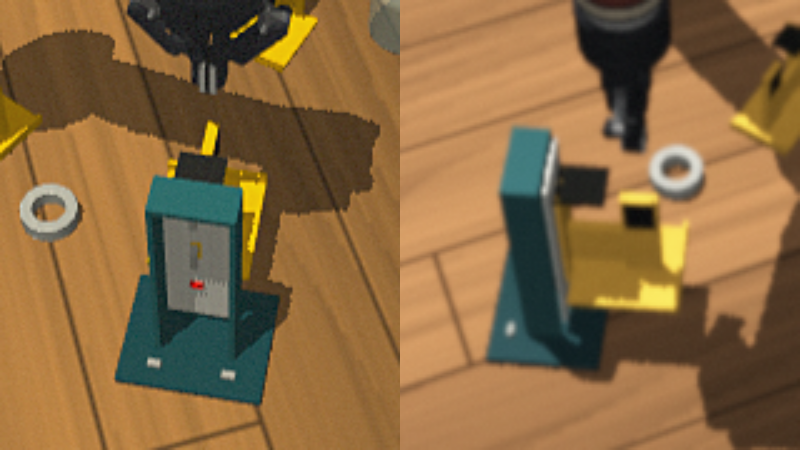

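View pics/w6.png

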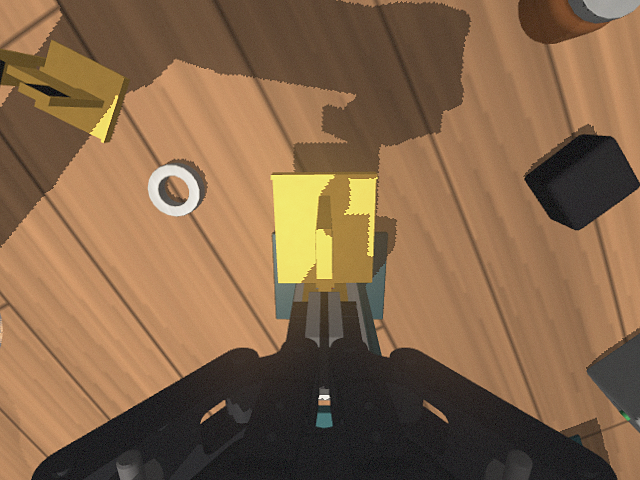

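The bracket hangs on its own on the tongue with the gripper clear. Now I'll press on the pad with closed fingers, force-guarded.

```bash
python3 - <<'E'
from h import *
q=down(YAW)
env.servo_line(tgt(0,.5225,.245,fx=.027),rot=q,speed=.1)
env.servo_line(tgt(0,.5225,.205,fx=.027),rot=q,speed=.1); env.hold(.2); st('over')
r=env.servo_line(tgt(0,.5225,.183,fx=.027),rot=q,speed=.015,max_force=3); s=st('touch'); print(r,rel())
r=env.servo_line(tgt(0,.5225,.174,fx=.027),rot=q,speed=.012,max_force=16); s=st('press'); print(r,rel(),s['force']@n)
env.hold(.2); s=st('hold'); print(rel(),s['force']@n)
E
```

```text
over t 18.98 pos [ 0.5101 -0.1504  0.2057] xyaw 63.18 zax [ 0.002 -0.    -1.   ] F [-0.6  0.1  0.8] M [ 0.01 -0.02 -0.04] op -0.0
touch t 19.97 pos [ 0.5096 -0.1502  0.1895] xyaw 63.17 zax [-0.  0. -1.] F [0.2 0.2 3.3] M [-0.   -0.02  0.01] op 0.0003
True [ 27.05 522.56 189.49]
press t 20.83 pos [ 0.5091 -0.1497  0.1796] xyaw 63.17 zax [-0.001  0.002 -1.   ] F [-0.5  0.3  5. ] M [0.1  0.18 0.02] op -0.0
True [ 27.22 521.83 179.56] 0.0052086842706335346
hold t 21.03 pos [ 0.5091 -0.1497  0.1796] xyaw 63.18 zax [-0.001  0.002 -1.   ] F [-1.1  1.1  5.4] M [ 0.08  0.25 -0.02] op 0.0004
[ 27.26 521.88 179.56] 0.4484805472831245
```

The pad top is at 179.6 mm, against 180 at home. I'll give one firm confirming push to about 18 N, then back off and look.

```bash
python3 - <<'E'
from h import *
q=down(YAW)
r=env.servo_line(tgt(0,.5222,.172,fx=.027),rot=q,speed=.008,max_force=13); s=st('firm'); print(r,rel())
env.servo_line(tgt(0,.5222,.25,fx=.027),rot=q,speed=.1)
env.servo_line(tgt(.06,.5222,.28,fx=.03),rot=q,speed=.15); st('clear')
save('wrist','w7');save('side','side7');save('scene','scene7')
b=cv2.imread('pics/side7.png')[200:380,230:390]
c=cv2.imread('pics/scene7.png')[150:300,200:340]
cv2.imwrite('pics/c7.png',np.hstack([cv2.resize(b,(400,450)),cv2.resize(c,(400,450))]))
z=load('scene7');P=cloud('scene',z);hsv=cv2.cvtColor(z['im'],cv2.COLOR_RGB2HSV)
M=(P[...,2]>.165)&(P[...,2]<.205)&(hsv[...,2]<80); M[:,:250]=0;M[:,290:]=0;M[:200]=0;M[235:]=0
p=P[M];print(len(p),np.median(p,0),(p@n-OFF).min(),(p@n-OFF).max())
E
```

```text
firm t 21.47 pos [ 0.5091 -0.1497  0.1796] xyaw 63.17 zax [-0.001  0.003 -1.   ] F [-1.7  0.8  4. ] M [0.04 0.25 0.03] op -0.0002
True [ 27.23 521.88 179.59]
clear t 22.93 pos [ 0.5369 -0.0946  0.2794] xyaw 63.13 zax [-0.002 -0.001 -1.   ] F [ 0.1 -0.3  0.7] M [-0.02  0.04 -0.  ] op -0.0001
219 [ 0.50990217 -0.15551006  0.17706709] -0.005020801284273124 0.04621677775664629
```

View pics/c7.png

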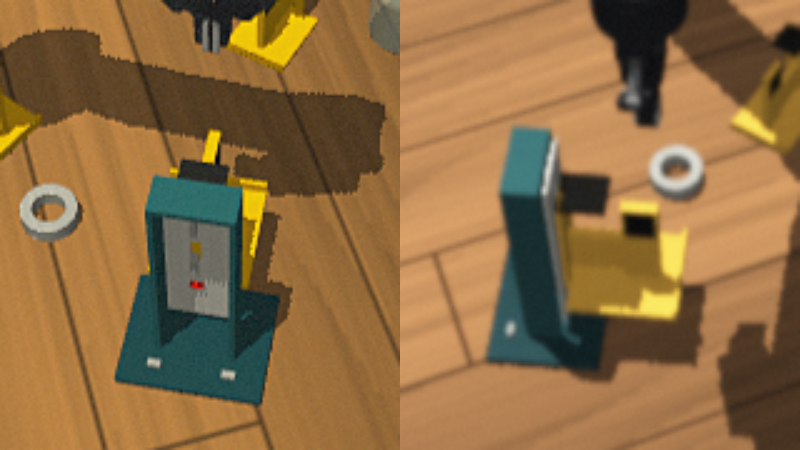

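View pics/w7.png

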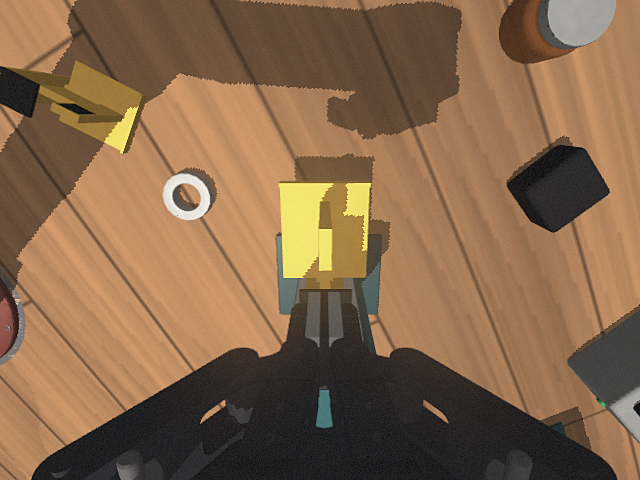

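```bash
python3 - <<'E'
from h import *
for f in ('side0','side4','side5','side6','side7'):
    im=load(f)['im'].astype(float)
    w=im[...,0]-im[...,1:].max(2); w[w<15]=0; m=np.zeros_like(w);m[300:330,295:325]=1;w=w*m
    ys,xs=np.mgrid[:480,:640]; print(f,round(w.sum()),(w>0).sum(),'cx %.2f cy %.2f'%((w*xs).sum()/w.sum(),(w*ys).sum()/w.sum()))
b=[cv2.resize(cv2.imread(f'pics/{f}.png')[265:335,285:331],(260,400),interpolation=cv2.INTER_NEAREST) for f in('side0','side6','side7')]
cv2.imwrite('pics/t7.png',np.hstack(b))
E
```

```text
side0 3022 40 cx 308.36 cy 310.77
side4 2715 34 cx 308.37 cy 312.25
side5 2642 30 cx 308.50 cy 312.56
side6 2607 32 cx 308.41 cy 312.81
side7 2385 30 cx 308.35 cy 312.61
```

View pics/t7.png

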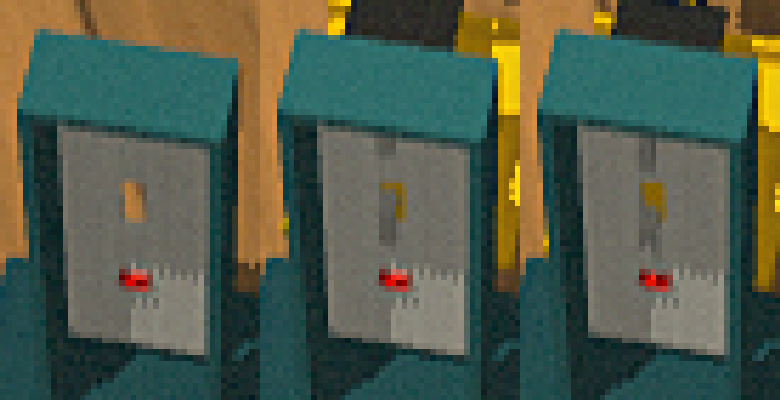

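From behind, the tabs have visibly moved down, but the tongue's state is ambiguous at this resolution. I'll take an oblique wrist close-up of the foot window from the front.

```bash
python3 - <<'E'
from h import *
Tc=env.camera_model('wrist')['tool_from_camera']; best=[]
f=n*(OFF+.003)+t*.5225+np.array([0,0,.071])
for az in (-35,-25,25,35):
  for el in (35,42,50):
   for dist in (.22,.26):
    a,e=np.radians(az),np.radians(el); cz=-(n*np.cos(a)+t*np.sin(a))*np.cos(e)+np.array([0,0,-np.sin(e)])
    # up-vector tweak: gripper stays low in picture
    cx=np.cross(cz,[0,0,1]);cx/=np.linalg.norm(cx);Rc=np.c_[cx,np.cross(cz,cx),cz]
    # shift target to be in upper image part: aim so f appears at row ~140
    cp=f-dist*(cz - .27*Rc[:,1]); Rt=Rc@Tc[:3,:3].T; tp=cp-Rt@Tc[:3,3]
    q=R.from_matrix(Rt).as_quat(); j=env.inverse_kinematics(tp,q)
    tr=tp@n-OFF
    print(az,el,dist,np.round(tp,3),'out',round(tr,3),'lat',round(tp@t-.5225,3),'IK',j is not None)
E
```

```text
-35 35 0.22 [ 0.484 -0.072  0.029] out 0.085 lat -0.058 IK True
-35 35 0.26 [ 0.479 -0.034  0.043] out 0.117 lat -0.08 IK True
-35 42 0.22 [ 0.484 -0.068  0.041] out 0.089 lat -0.06 IK True
-35 42 0.26 [ 0.478 -0.031  0.06 ] out 0.119 lat -0.082 IK True
-35 50 0.22 [ 0.483 -0.065  0.056] out 0.091 lat -0.062 IK True
-35 50 0.26 [ 0.478 -0.031  0.08 ] out 0.119 lat -0.082 IK True
-25 35 0.22 [ 0.502 -0.071  0.029] out 0.094 lat -0.043 IK True
-25 35 0.26 [ 0.503 -0.032  0.043] out 0.129 lat -0.059 IK True
-25 42 0.22 [ 0.502 -0.067  0.041] out 0.098 lat -0.045 IK True
-25 42 0.26 [ 0.503 -0.03   0.06 ] out 0.131 lat -0.06 IK True
-25 50 0.22 [ 0.502 -0.064  0.056] out 0.101 lat -0.046 IK True
-25 50 0.26 [ 0.503 -0.03   0.08 ] out 0.131 lat -0.06 IK True
25 35 0.22 [ 0.578 -0.109  0.029] out 0.094 lat 0.042 IK True
25 35 0.26 [ 0.608 -0.085  0.043] out 0.129 lat 0.059 IK True
25 42 0.22 [ 0.581 -0.107  0.041] out 0.098 lat 0.044 IK True
25 42 0.26 [ 0.61  -0.084  0.06 ] out 0.132 lat 0.06 IK True
25 50 0.22 [ 0.583 -0.105  0.056] out 0.101 lat 0.045 IK True
25 50 0.26 [ 0.61  -0.084  0.08 ] out 0.132 lat 0.06 IK True
35 35 0.22 [ 0.587 -0.124  0.029] out 0.085 lat 0.057 IK False
35 35 0.26 [ 0.621 -0.106  0.043] out 0.117 lat 0.08 IK False
35 42 0.22 [ 0.591 -0.122  0.041] out 0.089 lat 0.06 IK True
35 42 0.26 [ 0.624 -0.104  0.06 ] out 0.119 lat 0.081 IK False
35 50 0.22 [ 0.594 -0.12   0.056] out 0.092 lat 0.062 IK True
35 50 0.26 [ 0.624 -0.104  0.08 ] out 0.119 lat 0.081 IK True
```

```bash
cat > look.py <<'E'
from h import *
Tc=env.camera_model('wrist')['tool_from_camera']
f=n*(OFF+.003)+t*.5225+np.array([0,0,.071])
def view(az,el,dist,up=.2):
    a,e=np.radians(az),np.radians(el); cz=-(n*np.cos(a)+t*np.sin(a))*np.cos(e)+np.array([0,0,-np.sin(e)])
    cx=np.cross(cz,[0,0,1]);cx/=np.linalg.norm(cx);Rc=np.c_[cx,np.cross(cz,cx),cz]
    cp=f-dist*(cz-up*Rc[:,1]); Rt=Rc@Tc[:3,:3].T; return cp-Rt@Tc[:3,3],R.from_matrix(Rt).as_quat()
E
python3 - <<'E'
from look import *
for az in (-30,-20,20,30):
  for el in (45,50):
    for d in (.32,.36,.4):
      tp,q=view(az,el,d); j=env.inverse_kinematics(tp,q); print(az,el,d,np.round(tp,3),'out',round(tp@n-OFF,3),None if j is None else np.round(j,2))
E
```

```text
-30 45 0.32 [0.488 0.008 0.114] out 0.159 [-0.11  1.04 -0.77  1.9   1.17  1.84  1.6 ]
-30 45 0.36 [0.487 0.042 0.137] out 0.188 [-0.17  1.01 -0.77  1.85  1.12  1.86  1.63]
-30 45 0.4 [0.485 0.076 0.16 ] out 0.218 [-0.23  0.98 -0.77  1.8   1.06  1.9   1.66]
-30 50 0.32 [0.489 0.004 0.13 ] out 0.155 [ 0.01  1.04 -0.96  1.92  1.2   1.9   1.6 ]
-30 50 0.36 [0.487 0.036 0.155] out 0.183 [-0.05  1.   -0.96  1.87  1.14  1.93  1.63]
-30 50 0.4 [0.485 0.067 0.181] out 0.21 [-0.1   0.97 -0.96  1.81  1.09  1.95  1.66]
-20 45 0.32 [0.52  0.007 0.114] out 0.172 [-0.07  1.09 -0.77  1.7   1.13  1.92  1.66]
-20 45 0.36 [0.524 0.041 0.137] out 0.204 [-0.13  1.06 -0.77  1.64  1.08  1.96  1.69]
-20 45 0.4 [0.528 0.075 0.16 ] out 0.236 [-0.27  0.99 -0.58  1.57  0.98  1.88  1.8 ]
-20 50 0.32 [0.519 0.003 0.13 ] out 0.168 [-0.04  1.01 -0.77  1.72  1.1   1.83  1.71]
-20 50 0.36 [0.523 0.035 0.155] out 0.198 [-0.1   0.98 -0.77  1.67  1.05  1.88  1.74]
-20 50 0.4 [0.527 0.066 0.181] out 0.228 [-0.15  0.96 -0.77  1.6   1.02  1.93  1.78]
20 45 0.32 [ 0.63  -0.048  0.114] out 0.172 [-0.25  1.24  0.18  0.87  0.44  1.97  2.18]
20 45 0.36 [ 0.655 -0.025  0.137] out 0.204 None
20 45 0.4 [ 0.679 -0.002  0.16 ] out 0.236 None
20 50 0.32 [ 0.627 -0.051  0.13 ] out 0.168 [-0.18  1.16 -0.01  0.93  0.53  1.94  2.09]
20 50 0.36 [ 0.65  -0.029  0.155] out 0.198 [-0.37  1.24  0.56  0.79  0.16  1.96  2.39]
20 50 0.4 [ 0.673 -0.008  0.181] out 0.228 None
30 45 0.32 [ 0.649 -0.073  0.114] out 0.159 None
30 45 0.36 [ 0.678 -0.054  0.137] out 0.189 None
30 45 0.4 [ 0.706 -0.036  0.16 ] out 0.218 None
30 50 0.32 [ 0.646 -0.075  0.13 ] out 0.155 None
30 50 0.36 [ 0.672 -0.058  0.155] out 0.183 None
30 50 0.4 [ 0.699 -0.04   0.181] out 0.21 None
```

```bash
python3 - <<'E'
from look import *
tp,q=view(-25,50,.36)
env.move_pose(tp,q); im,d=save('wrist','w8'); st()
m=env.camera_model('wrist')
s=env.sense();T=np.linalg.inv(c2w('wrist',s['tool_pos'],s['orientation']));c=T[:3,:3]@f+T[:3,3];uv=(m['cx']+m['fx']*c[0]/c[2],m['cy']+m['fy']*c[1]/c[2]);print(uv)
u,v=map(int,uv); c=im[v-60:v+45,u-70:u+70]; cv2.imwrite('pics/w8c.png',cv2.resize(c,None,fx=5.6,fy=5.6,interpolation=cv2.INTER_CUBIC)[:,:,::-1])
E
```

```text
t 24.64 pos [0.5051 0.0351 0.1557] xyaw -92.05 zax [-0.029 -0.854 -0.52 ] F [ 0.5  0.  -0.8] M [ 0.89 -0.01  0.  ] op -0.0001
(np.float64(323.1838777787961), np.float64(166.04027995977836))
```

View pics/w8c.png

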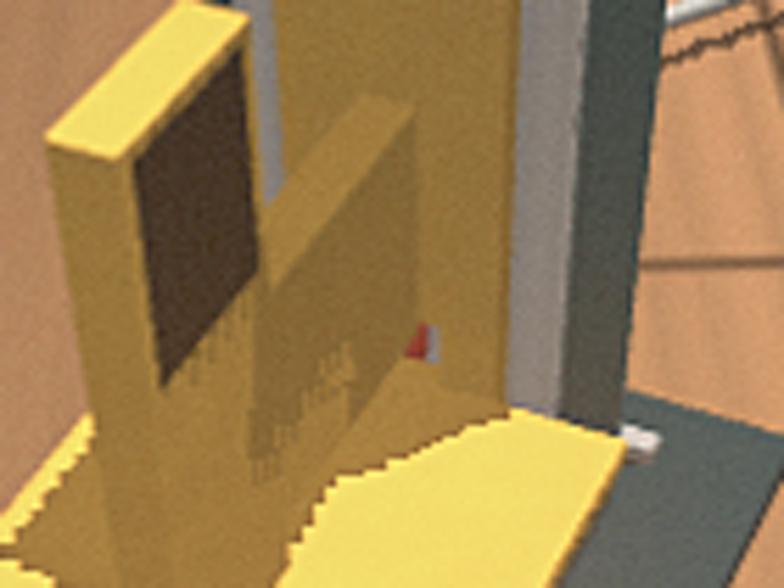

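View pics/w8.png

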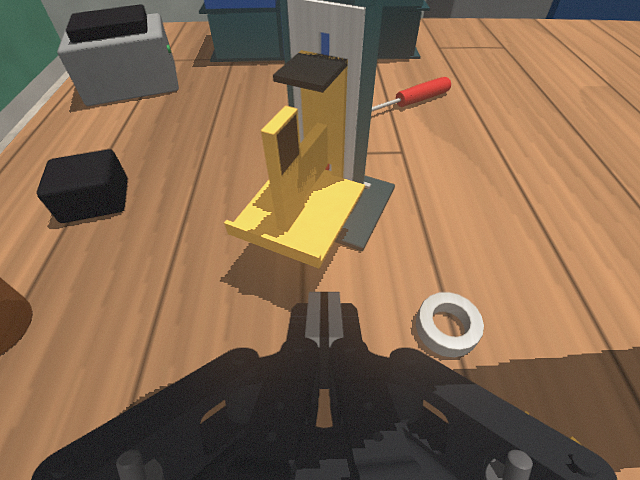

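A red patch shows in the foot window at about (415,342) in the crop. I'll use depth to check whether the tongue stands proud or is pushed in.

```bash
python3 - <<'E'
from look import *
z=load('w8');P=cloud('wrist',z);im=z['im'].astype(int)
o=(P@n-OFF)*1000; L=(P@t)*1000-522.5
u0,v0=323-70,166-60
for v in range(162,173): print(v,[ (round(float(o[v,u]),1),round(float(L[v,u]),1)) if z['d'][v,u]>0 else None for u in range(322,335)])
R_=(im[...,0]-im[...,1:].max(2))>50; R_[:160]=0;R_[175:]=0;R_[:,:318]=0;R_[:,340:]=0
print('red',np.argwhere(R_).tolist(),'o',np.round(o[R_],1),'z',np.round(P[R_][:,2]*1000,1))
print('plate z155', np.round(np.median(o[140:155,330:338]),2),'strip',np.round(np.median(o[100:140,349:355]),2))
pm=(im.max(2)<75); pm[:50]=0;pm[92:]=0;pm[:,:272]=0;pm[:,350:]=0; print('pad z',np.median(P[pm][:,2]),pm.sum())
E
```

```text
162 [(16.5, -5.2), (14.2, -5.2), (12.5, -5.4), (11.1, -5.8), (7.5, -5.2), (5.2, -5.3), (4.9, -6.2), (4.8, -7.2), (5.4, -8.6), (5.8, -9.8), (5.3, -10.6), (4.5, -11.4), (5.4, -12.8)]
163 [(16.8, -5.3), (13.9, -5.0), (11.5, -5.0), (9.9, -5.3), (7.5, -5.3), (5.0, -5.2), (6.2, -6.8), (5.7, -7.6), (5.8, -8.7), (4.8, -9.4), (4.9, -10.5), (5.4, -11.8), (5.6, -12.9)]
164 [(17.2, -5.5), (14.5, -5.3), (13.2, -5.7), (10.3, -5.5), (7.8, -5.4), (5.5, -5.4), (0.4, -4.2), (-0.4, -5.0), (0.4, -6.4), (5.7, -9.8), (6.2, -11.1), (5.2, -11.7), (6.0, -13.1)]
165 [(17.2, -5.5), (14.5, -5.3), (12.2, -5.3), (9.6, -5.1), (8.3, -5.6), (1.1, -3.4), (1.3, -4.6), (0.2, -5.2), (-0.2, -6.2), (5.0, -9.5), (5.1, -10.6), (5.4, -11.8), (5.2, -12.8)]
166 [(16.3, -5.1), (14.6, -5.3), (12.3, -5.3), (9.3, -5.0), (7.8, -5.4), (2.2, -3.9), (1.8, -4.9), (0.4, -5.3), (-0.7, -5.9), (6.3, -10.1), (6.1, -11.1), (5.6, -11.9), (4.8, -12.6)]
167 [(16.1, -5.0), (14.1, -5.1), (11.7, -5.1), (9.8, -5.2), (2.5, -3.0), (2.5, -4.1), (2.0, -5.0), (-0.3, -5.1), (0.3, -6.4), (5.7, -9.9), (5.7, -10.9), (4.9, -11.6), (6.1, -13.2)]
168 [(16.3, -
[... 593 characters left out ...]
 -3.0), (1.8, -3.8), (2.3, -5.1), (1.2, -5.8), (0.4, -6.5), (5.3, -9.8), (5.1, -10.7), (5.4, -11.9), (5.6, -13.1)]
172 [(5.8, -0.1), (4.9, -0.8), (5.1, -2.0), (5.7, -3.4), (3.2, -3.3), (3.5, -4.6), (3.3, -5.6), (1.7, -6.0), (2.1, -7.3), (6.0, -10.1), (6.1, -11.2), (4.7, -11.7), (4.8, -12.8)]
red [[164, 328], [165, 327], [165, 328], [166, 327], [166, 328], [167, 326], [167, 327], [167, 328], [168, 325], [168, 326], [168, 327], [168, 328], [169, 325], [169, 326], [169, 327], [169, 328]] o [0.4 1.1 1.3 2.2 1.8 2.5 2.5 2.  2.8 2.8 2.4 2.3 2.1 3.8 1.6 1.9] z [73.1 72.  72.6 71.7 71.8 70.4 70.7 70.7 69.  69.4 69.4 69.7 67.1 69.
 67.4 68. ]
plate z155 5.53 strip -0.04
pad z 0.17958163221426088 2103
```

The tongue's ramp rises from 0.4 mm at z = 73 to about 2.5 mm proud at z = 69, inside the window. That matches the fully out shape. The pad top is at 179.6 mm, which is home, and the robot is clear, so I'm handing in.

```bash
python3 - <<'E'
from h import *
st('final'); env.hand_in()
E
```

```text
final t 24.64 pos [0.5051 0.0351 0.1557] xyaw -92.05 zax [-0.029 -0.854 -0.52 ] F [ 0.5  0.  -0.8] M [ 0.89 -0.01  0.  ] op -0.0001
the job is handed in; nothing more can be done
```

The large yellow bracket is hooked in both slots, pressed fully home and latched, and the job is handed in at 24.6 s. I grasped it by its fin, found the slots by wrist camera, slid the claws in and lowered it onto the tongue. After letting go, I pressed the pad with closed fingers.

**Home position:** the pad top measured 179.6 mm by depth camera and by the TCP height when pressed, against 180 mm nominal. The back plate's front is about 5.5 mm from the strip, so the plate sits close to flush.

**Latch:** wrist depth shows the red tongue standing about 2.5 mm proud inside the foot window, which matches fully out. The rear side view was too coarse to confirm it. I did not test the lock by pulling up.

**Forces:** advancing and lowering were stopped at 4 and 5 N. The pad presses were stopped at 16 N and 13 N of added force, so roughly 17 to 19 N in all. I did not record the peaks, and the force read back to 4–5 N once each press stopped. The combined bracket-to-upright contact force was not measured.

**Bystanders:** the pictures showed no contact and nothing visibly moved, but I did not measure their positions.

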